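# Put three deburred parts back into their own nests

### The job

The three machined parts on the deburring bench are standing in one another's nests. First clear the rubber pad: take the tall spindle off it and stand it upright in the middle of the small grey tote, lowering it until you feel it touch, for the fill level is unknown, and not letting it drop. Then, parking one part on the cleared pad on the way, put every part upright on the floor of the nest of its own outline: the round flange in the round nest, the square block in the square nest, the oblong bar in the oblong nest.

Things in the scene. Friction and masses are not known exactly. Their poses are not given: they have to be found in the camera images.
- flange_mid (a point): Round flanged bushing, 60 mm high: foot flange 56 mm in diameter and 12 mm thick, above it a round boss 38 mm in diameter up to the top. It starts upright in the square nest. Grey bare aluminium. This point is its centre, half-way up; z is its upright axis.
- block_mid (a point): Square block, 44 x 44 mm, 60 mm high, its faces square to its own x and y. It starts upright in the oblong nest. Grey bare aluminium. This point is its centre, half-way up; z is its upright axis.
- bar_mid (a point): Oblong block, 66 mm along its x, 30 mm along its y, 60 mm high. It starts upright in the round nest. Grey bare aluminium. This point is its centre, half-way up; z is its upright axis.
- spindle_mid (a point): Tall round spindle, 130 mm high: shaft 28 mm in diameter, on a foot 44 mm in diameter and 10 mm thick. It starts upright on the rubber pad. Grey bare aluminium. This point is its centre, half-way up; z is its upright axis.
- nest_round: Plastic part nest fixed to the bench: a shallow tray with a black floor 3 mm thick and a light grey rim 4 mm thick whose top is 9 mm above the bench. Round, 80 mm inside diameter. Origin: centre of its underside, on the bench; z up.
- nest_square: Plastic part nest fixed to the bench: a shallow tray with a black floor 3 mm thick and a light grey rim 4 mm thick whose top is 9 mm above the bench. Square, 70 x 70 mm inside, sides along its x and y. Origin: centre of its underside, on the bench; z up.
- nest_oblong: Plastic part nest fixed to the bench: a shallow tray with a black floor 3 mm thick and a light grey rim 4 mm thick whose top is 9 mm above the bench. Oblong, 92 mm inside along its x and 56 mm along its y. Origin: centre of its underside, on the bench; z up.
- pad: Flat black rubber pad fixed to the bench, 90 x 90 mm, 4 mm thick, without a rim; the parking spot. Origin: centre of its underside, on the bench; z up.
- tote: Small open-topped grey plastic tote fixed to the bench, square, 120 x 120 mm inside, walls 4 mm thick with outer lip to 138 mm overall, rim 90 mm above the bench. Inside is a level cardboard layer on packing, its top at an unknown height, different each time, between 25 and 55 mm above the bench; it is firm and gives way only if pressed with more than about 18 N. Origin: centre of its underside, on the bench; z up.

How it is judged:
By the outcome, as a careful person would: the job done as asked, in the order asked, and still so for the second after the job is handed in, with the robot touching nothing.
It also fails if it takes over 115 s, if anything falls off the work surface, if the arm or the gripper's body presses on something with over 40 N, if the wrist force passes 120 N, or if a joint passes its speed limit or range.

### The arm

A 6-joint arm with a two-finger parallel gripper is mounted at the origin on the work surface. World frame = base frame: x ahead of the robot, y to its left, z up, the work surface at z = 0. Lengths are in m, angles in rad, forces in N, time in s.
With the tool pointing down it reaches from about 0.275 to 0.85 m from the base axis. Payload 5.2 kg.
Tool frame: the origin (TCP) lies on the centre line of the jaws, within the pads' length; the fingertips stand 22 mm ahead of it and the grasp point (between the pads) lies 3 mm ahead of it; z points along the fingers, y is the line along which they close (so a half turn about z gives the same grasp; the last joint's range is limited). The gripper opens to 85 mm and grips with 20 to 120 N. Pads are 22 mm wide; open, the fingers measure 114 mm over their backs; the gripper's body (76 mm by 85 mm) begins 54 mm behind the grasp point. The pads swing forward as they close: fully open they stand 13 mm farther back than shut.
Start: joints at [1.015, 0.259, 1.535, -0, 1.348, -0.203], TCP at [0.19, 0.516, 0.253] pointing down, gripper open.
Joint ranges: [-3.14, 3.14], [-0.91, 2.08], [0.19, 2.58], [-1.22, 4.36], [0.22, 2.71], [-3.12, 3.12]. Speed limits (rad/s): [2.57, 2.57, 3.14, 3.14, 3.14, 3.14].

### API

Orientations are given as [roll, pitch, yaw] about the fixed x, y, z axes, in that order (R = Rz(yaw) Ry(pitch) Rx(roll)).
In Python, from workcell import manip, claw, inverse_kinematics, status, optics, ticket, nets gives the robot as it stands. Calls block until the motion is done:
- manip.reach(position, orientation): joint-space move of the TCP to a pose.
- manip.move_straight(position, frame=None, vel=0.15, until_force=None): straight line of the TCP; frame=None keeps the orientation; vel is the mean speed in m/s. With until_force (N) it stops when the force on the tool has changed by that much, and returns True; else False.
- manip.set_joints(angles): joint-space move.
- claw.gripper_to(opening): finger opening in m; the grip force is fixed at half the most; returns when the fingers have stopped.
- manip.wait(seconds).
- inverse_kinematics(position, orientation): joint angles nearest the present ones, or None.
- status.state(): the state.
- optics.camera(name): name is "side" or "top"; returns a dict with "image" (384x512x3 uint8, blue, green, red), "fx", "fy", "cx", "cy" (pixels), "distortion" ([k1, k2, p1, p2, k3] as OpenCV has them; the pictures are not rectified), "T" (4x4, takes a point from camera to world coordinates). Camera axes: x right, y down, z forward; pixel columns grow to the right and rows downward; lengths in m; the calibration is good to about 2 mm. A picture is of the moment at which its call begins. There is no depth.
A pose or a line that the arm cannot do raises manip.IKError and nothing moves.
- ticket.job_done(): hands the job in; it is judged then, once.
Trained networks look in a picture, given as the dict that the camera call returned (one of the last four; its "shot" number tells which), for a name from the list of things; names that differ only in an ending like _2 or _b are one class to them, and where a whole thing is asked for, a point or a joint stands for the part that bears it (a point fixed in the world has none). Each returns a list of dicts, best first, with "p" (0 to 1); they miss things now and then, are a little off and sometimes report something else, mostly with a low value. They report only what shows in the picture. A call takes as long as a camera call.
- nets.masks_of(picture, target): "region" (384x512 bool, what is visible of it) and "bbox" ([left, top, width, height] in pixels, round what is visible of it).
The state is a dict: "clock": time; "joints": joint angles; "qd": joint speeds; "tau": joint torques, N m; "tcp_pos": TCP position; "tool_rot": TCP orientation; "force": force on the tool from outside, world axes, zero at the start; "torque": the same for the moment, N m; "width": finger opening in m; "grip_force": force on a finger pad.
Only numpy, scipy, OpenCV 4.12 (cv2) and the standard library are available. Lean on these libraries where they do the work, as an engineer would, in place of code of your own. Each camera call takes 0.05 s, during which the arm holds its last target. There are 200 camera calls.

## Working session

There is one attempt and no reset: what is moved stays moved. The work goes in short steps, each a Python script; the robot and the scene stay as the last script left them, time stands still between calls to the robot, and variables do not carry over. Pictures are saved under pics/ and viewed, at most 14 in all, crops included, and the job is handed in when it is done.

```bash
mkdir -p pics; ls
cat > a.py <<'E'
from workcell import manip, claw, inverse_kinematics, status, optics, ticket, nets
import cv2, numpy as np
for n in ("top","side"):
    p=optics.camera(n); cv2.imwrite(f"pics/{n}0.png",p["image"])
    print(n,p["fx"],p["cx"],p["cy"],p["distortion"],np.round(p["T"],3).tolist())
    for t in ["flange_mid","block_mid","bar_mid","spindle_mid","nest_round","nest_square","nest_oblong","pad","tote"]:
        print(t,[(round(d["p"],2),d["bbox"]) for d in nets.masks_of(p,t)][:3])
print(status.state())
E
python3 a.py
```

```text
pics
top 399.0892240521265 256.5226728130393 194.78086056928652 [-0.06255476  0.          0.          0.          0.        ] [[0.088, -0.962, 0.258, 0.379], [-0.996, -0.085, 0.023, -0.009], [0.0, -0.259, -0.966, 0.746], [0.0, 0.0, 0.0, 1.0]]
flange_mid [(0.68, [107.2, 231.5, 41.6, 42.8])]
block_mid [(0.9, [319.8, 153.5, 31.3, 34.1])]
bar_mid [(0.74, [96.3, 228.3, 47.6, 44.3])]
spindle_mid [(0.91, [377.6, 272.1, 47.3, 21.6])]
nest_round [(0.96, [106.1, 232.0, 42.4, 43.1]), (0.64, [307.5, 146.1, 44.6, 59.8])]
nest_square [(0.76, [240.1, 227.5, 51.7, 49.0])]
nest_oblong [(0.69, [309.6, 144.6, 44.0, 59.2])]
pad [(0.97, [364.2, 252.7, 58.5, 58.4]), (0.74, [309.1, 148.0, 45.8, 57.6])]
tote [(0.81, [145.0, 109.4, 86.7, 88.3])]
side 447.4570426576977 253.47107852508125 187.31980218956846 [-0.05467248  0.          0.          0.          0.        ] [[0.938, -0.157, 0.31, 0.294], [-0.347, -0.475, 0.809, -0.635], [0.021, -0.866, -0.5, 0.483], [0.0, 0.0, 0.0, 1.0]]
flange_mid [(0.62, [206.1, 206.5, 30.1, 44.5])]
block_mid [(0.67, [317.5, 225.0, 38.9, 49.9])]
bar_mid [(0.96, [158.4, 150.6, 34.4
[... 279 characters left out ...]
]
tote [(0.91, [230.2, 137.8, 89.8, 73.4])]
{'clock': 1.0, 'joints': array([ 1.01521024e+00,  2.58575964e-01,  1.53501039e+00, -4.59451311e-05,
        1.34796586e+00, -2.02820257e-01]), 'qd': array([-0.00060165,  0.00092053, -0.0016022 , -0.00080861, -0.00073518,
       -0.0010921 ]), 'tau': array([-1.19264299e-03, -4.45934236e+01, -2.90895474e+01, -2.83728104e-04,
        9.68819986e-04,  1.73236606e-05]), 'tcp_pos': array([0.1900286 , 0.51613664, 0.25331851]), 'tool_rot': array([3.14156207e+00, 5.20363731e-05, 2.78883698e+00]), 'force': array([-0.05839023,  0.12694575, -0.11873499]), 'torque': array([ 0.04754355, -0.03740042,  0.02828481]), 'grip_force': 0.0, 'width': 0.08571930339367234}
```

View pics/top0.png

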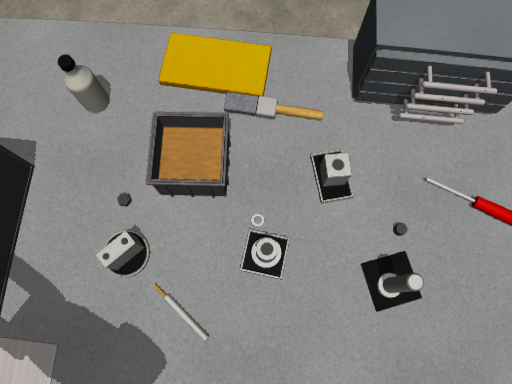

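View pics/side0.png

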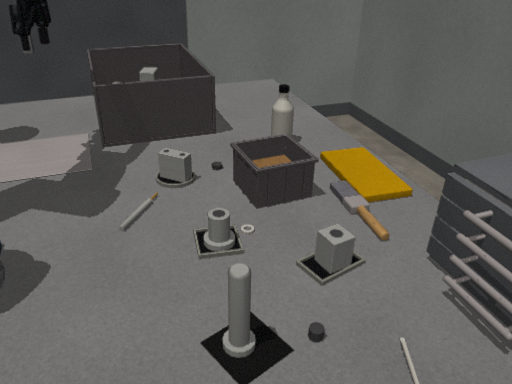

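The top view shows the spindle on its pad (foot about 390,285), flange in the square nest (265,252), block in the oblong nest (333,175), bar in the round nest (123,252) and tote (189,153). The side view agrees. The net's top-view "flange" mask sits on the round nest, so I'm rejecting it. Next I fit the models to the masks in both views.

```bash
cat > fit.py <<'E'
from workcell import manip, claw, inverse_kinematics, status, optics, ticket, nets
import cv2, numpy as np
from scipy.optimize import minimize
def cyl(r,z0,z1):
    a=np.linspace(0,2*np.pi,32,endpoint=False)
    return np.array([[r*np.cos(t),r*np.sin(t),z] for z in(z0,z1) for t in a])
def box(a,b,z0,z1): return np.array([[x,y,z] for x in(-a/2,a/2) for y in(-b/2,b/2) for z in(z0,z1)])
M={"flange_mid":[cyl(.028,0,.012),cyl(.019,0,.06)],"block_mid":[box(.044,.044,0,.06)],"bar_mid":[box(.066,.03,0,.06)],
"spindle_mid":[cyl(.022,0,.01),cyl(.014,0,.13)],"nest_round":[cyl(.044,0,.009)],"nest_square":[box(.078,.078,0,.009)],
"nest_oblong":[box(.1,.064,0,.009)],"pad":[box(.09,.09,0,.004)],"tote":[box(.128,.128,0,.09),box(.138,.138,.086,.09)]}
PARTS=["flange_mid","block_mid","bar_mid","spindle_mid"]
def proj(c,P):
    Ti=np.linalg.inv(c["T"]); K=np.array([[c["fx"],0,c["cx"]],[0,c["fy"],c["cy"]],[0,0,1]])
    return cv2.projectPoints(np.asarray(P,float).reshape(-1,1,3),cv2.Rodrigues(Ti[:3,:3])[0],Ti[:3,3],K,np.array(c["distortion"]))[0].reshape(-1,2)
def ground(c,uv,z):
    K=np.array([[c["fx"],0,c["cx"]],[0,c["fy"],c["cy"]],[0,0,1]])
    n=cv2.undistortPoints(np.array([[uv]],float),K,np.array(c["distortion"]))[0,0]
    d=c["T"][:3,:3]@[n[0],n[1],1]; o=c["T"][:3,3]
    return (o+d*(z-o[2])/d[2])[:2]
S=4
def render(c,name,x,y,yaw,z):
    im=np.zeros((384*S//2,512*S//2),np.uint8)
    R=np.array([[np.cos(yaw),-np.sin(yaw)],[np.sin(yaw),np.cos(yaw)]])
    for h in M[name]:
        P=np.c_[h[:,:2]@R.T+[x,y],h[:,2]+z]
        q=cv2.convexHull(((proj(c,P)+.5)*S/2*16-8).astype(np.int32).reshape(-1,1,2))
        cv2.fillConvexPoly(im,q,255,cv2.LINE_AA,4)
    return cv2.resize(im,(512,384),interpolation=cv2.INTER_AREA)/255.
def fit(name,obs,x0,z,yaws=(0,.4,.8,1.2)):
    """obs: list of (cam, mask, ignore)"""
    def cost(p): return sum((np.abs(render(c,name,p[0],p[1],p[2],z)-m)*~ig).sum()/m.sum() for c,m,ig in obs)
    best=None
    for y0 in yaws:
        r=minimize(cost,[x0[0],x0[1],y0],method="Nelder-Mead",options=dict(initial_simplex=[[x0[0],x0[1],y0],[x0[0]+.01,x0[1],y0],[x0[0],x0[1]+.01,y0],[x0[0],x0[1],y0+.3]],xatol=2e-4,fatol=1e-4))
        if best is None or r.fun<best.fun: best=r
    return best.x,best.fun
def look(c,name,pos=None,z=0,tries=1):
    """net mask nearest to where the thing is expected"""
    ds=[d for d in nets.masks_of(c,name) if d["p"]>.3]
    if pos is not None and ds:
        e=render(c,name,pos[0],pos[1],0,z)>.5
        iou=lambda d:(d["region"]&e).sum()/max(1,(d["region"]|e).sum())
        ds=sorted(ds,key=lambda d:-iou(d)); ds=[d for d in ds if iou(d)>.25]
    return ds[0]["region"] if ds else None
E
cat > b.py <<'E'
from fit import *
cams={n:optics.camera(n) for n in("top","side")}
t=cams["top"]
px={"flange_mid":((266,258),.003),"block_mid":((330,180),.003),"bar_mid":((126,255),.003),"spindle_mid":((389,287),.004),"nest_round":((126,254),0),"nest_square":((265,254),0),"nest_oblong":((331,176),0),"pad":((392,282),0),"tote":((188,160),0)}
pos={k:(ground(t,uv,z),z) for k,(uv,z) in px.items()}
mk={(n,k):look(c,k,*v) for n,c in cams.items() for k,v in pos.items()}
Z=np.zeros((384,512),bool); out={}
for k,(p,z) in pos.items():
    obs=[]
    for n,c in cams.items():
        m=mk[n,k]
        if m is None: continue
        ig=Z.copy()
        if k not in PARTS:
            for q in PARTS:
                e=render(c,q,*(out[q][:3] if q in out else (*pos[q][0],0)),pos[q][1])>.1
                ig|=cv2.dilate(e.astype(np.uint8),np.ones((3,3)))>0
        obs.append((c,m,ig))
    x,f=fit(k,obs,p,z) if obs else ([*p,0],9)
    out[k]=list(x); 
    single=[np.round(fit(k,[o],x[:2],z,(x[2],))[0],4).tolist() for o in obs] if len(obs)>1 else ""
    print(k,np.round(p,3),len(obs),np.round(x,4),round(f,3),single)
import json; json.dump(out,open("pose.json","w"))
for n,c in cams.items():
    im=cv2.resize(c["image"],None,fx=1,fy=1).copy()
    for k in out:
        e=(render(c,k,*out[k],pos[k][1])>.5).astype(np.uint8)
        cv2.drawContours(im,cv2.findContours(e,0,2)[0],-1,(0,255,0) if k in PARTS else (0,0,255),1)
    im=im[90:320,80:440] if n=="top" else im[130:384,140:380]
    cv2.imwrite(f"pics/fit_{n}.png",cv2.resize(im,None,fx=2.2,fy=2.2,interpolation=cv2.INTER_NEAREST))
E
python3 b.py
```

```text
flange_mid [ 0.458 -0.019] 2 [ 0.4676 -0.0184  0.8383] 0.122 [[0.4676, -0.0184, 1.0263], [0.4676, -0.0184, 0.8417]]
block_mid [ 0.619 -0.131] 2 [ 0.6308 -0.134   0.1696] 0.139 [[0.6315, -0.134, 0.1666], [0.6295, -0.1355, 0.2018]]
bar_mid [0.44  0.241] 2 [ 0.444   0.2413 -0.807 ] 0.18 [[0.4445, 0.2413, -0.7823], [0.4434, 0.2409, -0.8838]]
spindle_mid [ 0.424 -0.248] 2 [ 0.4272 -0.2454  1.1705] 0.16 [[0.4275, -0.2456, 1.3608], [0.427, -0.2456, 1.3092]]
nest_round [0.442 0.243] 2 [0.4434 0.2421 0.435 ] 0.157 [[0.4442, 0.2423, 0.514], [0.4425, 0.2415, 0.6439]]
nest_square [ 0.466 -0.017] 2 [ 0.4652 -0.0163  1.4481] 0.172 [[0.466, -0.0161, 1.4414], [0.4642, -0.0171, 1.4463]]
nest_oblong [ 0.629 -0.133] 2 [ 0.6287 -0.1332  0.268 ] 0.154 [[0.6293, -0.1336, 0.2538], [0.6281, -0.1326, 0.2713]]
pad [ 0.434 -0.255] 2 [ 0.4362 -0.2516  1.9231] 0.104 [[0.4366, -0.2519, 1.9232], [0.4359, -0.2513, 1.9217]]
tote [0.637 0.151] 2 [0.629  0.1343 1.6233] 0.07 [[0.6292, 0.1343, 1.6255], [0.6281, 0.133, 1.6038]]
```

View pics/fit_top.png

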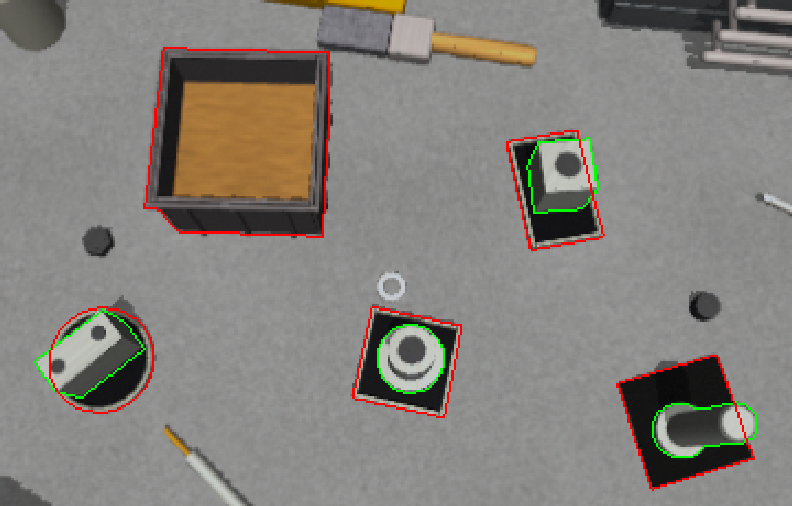

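View pics/fit_side.png

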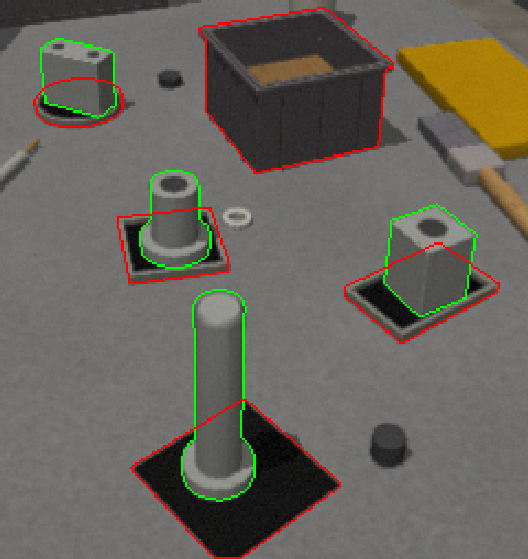

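The overlays match all nine things to within a few mm in both views. Moving the spindle now.

```bash
cat > act.py <<'E'
from fit import *
import json
P=json.load(open("pose.json"))
def yawfix(p,yaw):
    """of the two equal grasps, the one with the last joint nearest its middle"""
    best=None
    for y in (yaw,yaw+np.pi):
        y=(y+np.pi)%(2*np.pi)-np.pi
        q=inverse_kinematics(list(p),[np.pi,0,y])
        if q is not None and (best is None or abs(q[5])<best[0]): best=(abs(q[5]),y)
    return best[1]
def st(tag):
    s=status.state(); print(tag,"t%.1f"%s["clock"],"tcp",np.round(s["tcp_pos"],4),"w%.4f"%s["width"],"F",np.round(s["force"],1),"g%.0f"%s["grip_force"]); return s
def pick(x,y,yaw,z,up,vel=.25,open_=.085):
    yw=yawfix((x,y,z+.1),yaw); o=[np.pi,0,yw]
    claw.gripper_to(open_)
    manip.reach([x,y,up],o)
    print("down contact",manip.move_straight([x,y,z],None,.15,until_force=15))
    claw.gripper_to(0.0); s=st("gripped")
    manip.move_straight([x,y,up],None,vel); return st("lifted")
def place(x,y,yaw,zstart,zmin,up,vel=.25,release=.06):
    s=status.state(); yw=yawfix((x,y,up),yaw)
    manip.move_straight([x,y,up],[np.pi,0,yw],vel)
    manip.move_straight([x,y,zstart],None,.15); manip.wait(.2)
    hit=manip.move_straight([x,y,zmin],None,.02,until_force=3)
    s=st(f"touch {hit}"); return hit,s
def let_go(w,up):
    claw.gripper_to(w); p=status.state()["tcp_pos"]
    manip.move_straight([p[0],p[1],up],None,.2); st("released")
E
cat > c.py <<'E'
from act import *
x,y,_=P["spindle_mid"]; tx,ty,tyaw=P["tote"]
s=pick(x,y,-.5,.107,.27)
if s["width"]>.02:
    hit,s=place(tx,ty,tyaw,.172,.103+.02,.27)
    print("bottom at",s["tcp_pos"][2]-.103)
E
python3 c.py
```

```text
down contact False
gripped t6.8 tcp [ 0.4275 -0.2457  0.1075] w0.0266 F [0.2 0.7 4.5] g59
lifted t7.6 tcp [ 0.4264 -0.2448  0.2683] w0.0266 F [-0.2  0.2 -3.2] g59
touch True t12.2 tcp [0.629  0.1342 0.1462] w0.0265 F [ 0.5 -0.2  3.4] g60
bottom at 0.04316832208463915
```

```bash
cat > d.py <<'E'
from act import *
let_go(.05,.27)
x,y,_=P["flange_mid"]; px,py,pyaw=P["pad"]
s=pick(x,y,P["nest_square"][2],.046,.2)
if s["width"]>.03:
    hit,s=place(px,py,pyaw,.058,.042,.2)
for n in("top","side"):
    cv2.imwrite(f"pics/{n}1.png",optics.camera(n)["image"])
a=cv2.imread("pics/side1.png")
E
python3 d.py
```

```text
released t13.4 tcp [0.6272 0.1342 0.2688] w0.0498 F [-0.3 -0.6  0.2] g0
down contact False
gripped t16.4 tcp [ 0.4681 -0.0186  0.0466] w0.0362 F [-1.1  0.8  6.4] g59
lifted t17.2 tcp [ 0.4665 -0.0181  0.1986] w0.0360 F [-0.8 -1.1 -1.8] g60
touch True t20.1 tcp [ 0.4361 -0.2516  0.0476] w0.0363 F [-0.5 -0.1  5. ] g61
```

View pics/side1.png

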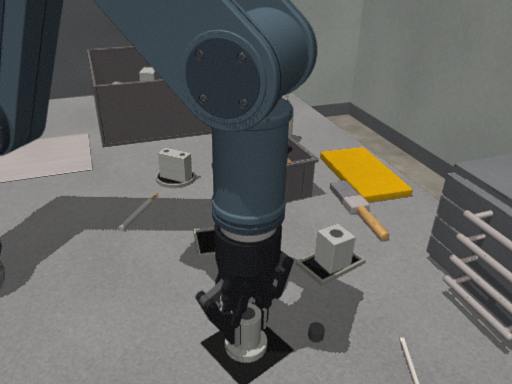

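The side view shows the flange upright on the pad (about 245,345), still held. I'll release it, move the block and then the bar.

```bash
cat > e.py <<'E'
from act import *
let_go(.06,.2)
def go(part,nest,off):
    x,y,a=P[part]; nx,ny,na=P[nest]
    s=pick(x,y,a+off,.046,.2)
    assert s["width"]>.02
    hit,s=place(nx,ny,na+off,.058,.038,.2)
    return hit and s["tcp_pos"][2]<.052
if go("block_mid","nest_square",0):
    let_go(.075,.2)
    if go("bar_mid","nest_oblong",0): let_go(.06,.2)
manip.reach([.35,.3,.3],[np.pi,0,2.4])
for n in("top","side"):
    cv2.imwrite(f"pics/{n}2.png",optics.camera(n)["image"])
E
python3 e.py
```

```text
released t21.5 tcp [ 0.4348 -0.2504  0.199 ] w0.0600 F [ 0.8 -0.4 -0.4] g0
down contact False
gripped t25.4 tcp [ 0.6313 -0.1341  0.0469] w0.0436 F [0.  0.5 4.7] g62
lifted t26.1 tcp [ 0.6296 -0.1335  0.1978] w0.0432 F [-0.2  0.5 -4.8] g61
touch True t29.5 tcp [ 0.4651 -0.0163  0.0468] w0.0436 F [-1.3 -0.8  4.3] g62
released t30.8 tcp [ 0.4633 -0.0158  0.199 ] w0.0750 F [ 0.4  0.6 -0.5] g0
down contact False
gripped t33.8 tcp [0.4443 0.2414 0.0465] w0.0294 F [-0.8 -0.2  6.5] g58
lifted t34.6 tcp [0.4428 0.2409 0.1983] w0.0294 F [-1.3 -0.5 -4.9] g59
touch True t38.7 tcp [ 0.6286 -0.1332  0.0466] w0.0294 F [-0.1 -0.6  4.7] g59
released t40.0 tcp [ 0.6266 -0.1324  0.1987] w0.0601 F [-0.1  0.7  0.2] g0
```

View pics/top2.png

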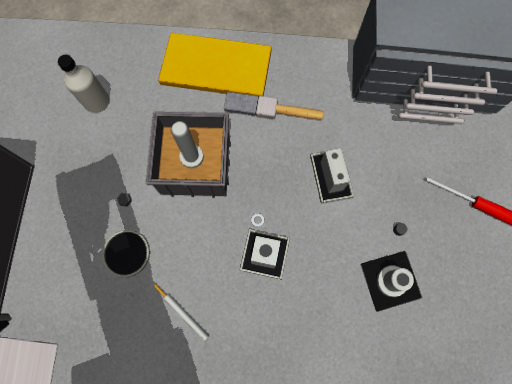

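View pics/side2.png

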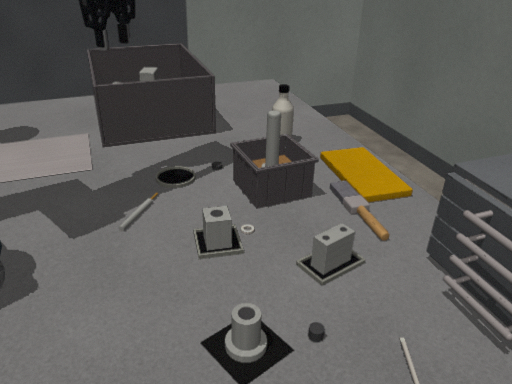

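Both views show the spindle standing mid-tote (foot about 191,157 in the top view), block in the square nest (265,250), bar in the oblong nest (333,172) and flange on the pad (396,281). The empty round nest is at (126,254). Last move: flange to the round nest.

```bash
cat > f.py <<'E'
from act import *
px,py,pyaw=P["pad"]; nx,ny,_=P["nest_round"]
s=pick(px,py,pyaw,.0475,.2)
if s["width"]>.03:
    hit,s=place(nx,ny,2.2,.058,.038,.2)
    if hit and s["tcp_pos"][2]<.052:
        let_go(.06,.2)
manip.reach([.3,-.3,.3],[np.pi,0,yawfix([.3,-.3,.3],.8)])
st("end")
a=optics.camera("top")["image"];b=optics.camera("side")["image"]
cv2.imwrite("pics/end.png",np.vstack([a[90:310,60:440],b[90:384,130:510]]))
E
python3 f.py
```

```text
down contact False
gripped t46.1 tcp [ 0.4363 -0.2519  0.0481] w0.0360 F [-1.6  0.1  6.2] g60
lifted t46.9 tcp [ 0.4354 -0.2509  0.1986] w0.0362 F [-0.2  0.1 -3.7] g60
touch True t50.9 tcp [0.4434 0.2422 0.0471] w0.0362 F [0.  0.1 3.9] g61
released t52.2 tcp [0.4417 0.2416 0.199 ] w0.0602 F [-0.7  0.7  0.3] g0
end t54.3 tcp [ 0.3004 -0.2995  0.2998] w0.0599 F [ 0.3 -0.1 -0.8] g0
```

View pics/end.png

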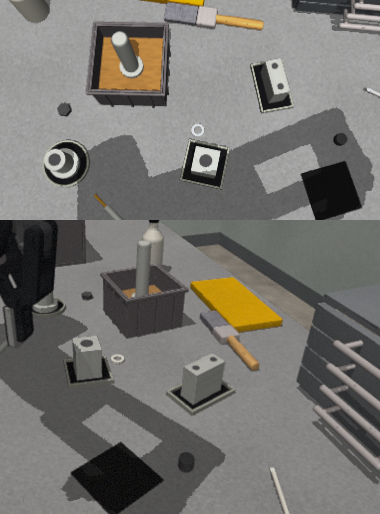

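The stacked picture shows the flange upright in the round nest (65,162) and the pad empty (332,190). The block, bar and spindle are in place and the arm is clear of everything.

```bash
python3 -c "
from workcell import ticket
print(ticket.job_done())"
```

```text
the job is handed in; nothing more can be done
None
```

The job is handed in at about 54 s on the robot's clock: the spindle stands mid-tote, the flange, block and bar are each upright in their own nests, the pad is empty, and the arm is clear.

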